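# Pack the tea tins and close up

### The job

Take every tea tin out of the open drawer and put it inside the carton. Then close the carton up by folding its four flaps down flat, the two short side flaps (left and right) first and both of them fully down before either long flap (near and far) is folded over them, and push the empty drawer fully shut. Leave the mug, the pepper mill and the bowl where they stand.

Things in the scene. Friction and masses are not known exactly. Their poses are not given: they have to be found in the camera images.
- carton: open cardboard carton fixed to the worktop, 200 mm (its x) by 280 mm (its y) outside, rim 90 mm high, walls and floor 4 mm thick; origin under its centre on the worktop. Its -x side is the near side, +y is left. It stands on either side (left or right of the robot), turned up to 0.15 rad
- flap_left (a joint): hinge angle of the short flap on the carton's +y side: 0 = folded in, flat over the mouth, 1.57 = upright, more = leaning outward; stop at 2.2, starts at 1.7 to 1.95. 4 mm thick, 90 mm from hinge to free edge, hinge line along the carton's x at y = +138 mm, z = 92 mm, 188 mm wide. Stays at any angle it is left at (0.035 N m friction). Flaps do not collide with one another or the carton
- flap_right (a joint): hinge angle of the short flap on the carton's -y side: 0 = folded in, flat over the mouth, 1.57 = upright, more = leaning outward; stop at 2.2, starts at 1.7 to 1.95. 4 mm thick, 90 mm from hinge to free edge, hinge line along the carton's x at y = -138 mm, z = 92 mm, 188 mm wide. Stays at any angle it is left at (0.035 N m friction). Flaps do not collide with one another or the carton
- flap_near (a joint): hinge angle of the long flap on the carton's -x side: 0 = folded in, flat over the mouth, 1.57 = upright, more = leaning outward; stop at 2.2, starts at 1.7 to 1.95. 4 mm thick, 98 mm from hinge to free edge, hinge line along the carton's y at x = -98 mm, z = 96 mm, 280 mm wide. Stays at any angle it is left at (0.035 N m friction). Flaps do not collide with one another or the carton
- flap_far (a joint): hinge angle of the long flap on the carton's +x side: 0 = folded in, flat over the mouth, 1.57 = upright, more = leaning outward; stop at 2.2, starts at 1.7 to 1.95. 4 mm thick, 98 mm from hinge to free edge, hinge line along the carton's y at x = +98 mm, z = 96 mm, 280 mm wide. Stays at any angle it is left at (0.035 N m friction). Flaps do not collide with one another or the carton
- flap_left_edge (a point): middle of the free edge of the left flap, at mid-thickness; moves with the flap
- flap_right_edge (a point): middle of the free edge of the right flap, at mid-thickness; moves with the flap
- flap_near_edge (a point): middle of the free edge of the near flap, at mid-thickness; moves with the flap
- flap_far_edge (a point): middle of the free edge of the far flap, at mid-thickness; moves with the flap
- unit: low white drawer unit with wooden top, fixed to the worktop on the other side from the carton, one wide drawer opening to its -x (towards the robot). Origin on the worktop 100 mm in front of the carcass's front face, on its middle line; carcass x = +100 to +340 mm, y = -135 to +135 mm, 90 mm high
- drawer (a joint): how far the drawer is out, m: 0 = shut, stop 0.19, starts at 0.175 to 0.19; slides along the unit's x, 1.5 N friction, 4 N s/m damping. In the unit's frame the drawer front (15 mm thick, 266 mm wide, z = 6 to 80 mm) has its outer face at x = 85 mm minus the value; tray floor at z = 12 mm, 230 mm wide inside, side walls only up to z = 36 mm
- drawer_pull (a point): front middle of the brass pull, a bar 90 mm wide and 18 mm tall standing 9.5 mm out from the drawer front near its top edge (centre at z = 68 mm); moves with the drawer
- tin1: square tea tin, green with brass-coloured lid (does not come off), 42 x 42 mm, 58 mm tall, about 0.12 kg; origin at the centre of its underside, z along its height. Starts upright in the drawer, or absent
- tin2: square tea tin, blue with brass-coloured lid (does not come off), 42 x 42 mm, 58 mm tall, about 0.12 kg; origin at the centre of its underside, z along its height. Starts upright in the drawer, or absent
- tin3: square tea tin, orange with brass-coloured lid (does not come off), 42 x 42 mm, 58 mm tall, about 0.12 kg; origin at the centre of its underside, z along its height. Starts upright in the drawer, or absent
- tin4: square tea tin, red with brass-coloured lid (does not come off), 42 x 42 mm, 58 mm tall, about 0.12 kg; origin at the centre of its underside, z along its height. Starts upright in the drawer, or absent
- tin5: square tea tin, white with brass-coloured lid (does not come off), 42 x 42 mm, 58 mm tall, about 0.12 kg; origin at the centre of its underside, z along its height. Starts upright in the drawer, or absent
- mug: blue mug, 76 mm across, 85 mm tall, standing to the right; origin under its centre. Leave alone
- mill: dark wooden pepper mill, 52 mm across, 113 mm tall, beyond the work in the middle; origin under its centre. Leave alone
- bowl: white bowl, 120 mm across, 50 mm tall, to the left; origin under its centre. Leave alone

How it is judged:
On the way, in this order (a step that is already met when the one before it is completed fails the run):
1. every tin is inside the carton (x of tin1 in the frame of carton between -0.1 and 0.1 m and y of tin1 in the frame of carton between -0.14 and 0.14 m and z of tin1 in the frame of carton between -0.005 and 0.075 m and x of tin2 in the frame of carton between -0.1 and 0.1 m and y of tin2 in the frame of carton between -0.14 and 0.14 m and z of tin2 in the frame of carton between -0.005 and 0.075 m and x of tin3 in the frame of carton between -0.1 and 0.1 m and y of tin3 in the frame of carton between -0.14 and 0.14 m and z of tin3 in the frame of carton between -0.005 and 0.075 m and x of tin4 in the frame of carton between -0.1 and 0.1 m and y of tin4 in the frame of carton between -0.14 and 0.14 m and z of tin4 in the frame of carton between -0.005 and 0.075 m and x of tin5 in the frame of carton between -0.1 and 0.1 m and y of tin5 in the frame of carton between -0.14 and 0.14 m and z of tin5 in the frame of carton between -0.005 and 0.075 m), for 0.2 s.
2. both short side flaps are folded down flat (value of joint each of flap_left, flap_right below 0.12 rad), for 0.2 s.
3. both long flaps are folded down flat over them (value of joint each of flap_near, flap_far below 0.12 rad), for 0.2 s.
At the end, for the whole second after the job is handed in: every tin present lies at rest inside the carton, all four flaps are within 0.12 rad of flat, and the drawer is within 8 mm of shut (all of step 1 and all of step 2 and all of step 3 and value of joint drawer below 0.008 m and linear speed of each of tin1, tin2, tin3, tin4, tin5 below 0.03 m/s); the robot touches nothing.
It fails at once if a long flap is folded over (below 0.6 rad) while a short side flap is still not down (above 0.4 rad) (value of joint any of flap_near, flap_far below 0.6 rad and value of joint any of flap_left, flap_right above 0.4 rad).
It fails at once if the mug, the mill or the bowl is moved more than 30 mm or tipped over (distance of any of mug, mill, bowl from where it was at the start of the episode above 0.03 m or angle between any of mug, mill, bowl's own z axis and vertical above 0.5 rad).
Of tin1, tin2, tin3, tin4, tin5 only 3 to 5 are there at a start; the rules pass over those that are not, and their reading is None.
At some moment in a run one of tin1, tin2, tin3, tin4, tin5 may be knocked a few centimetres aside while the robot is not near it.
Once in a run the grip may slacken for a moment while it holds something.
It also fails if it takes over 210 s, if anything falls off the work surface, if the arm or the gripper's body presses on something with over 40 N, if the wrist force passes 120 N, or if a joint passes its speed limit or range.

### The arm

A 7-joint arm with a two-finger parallel gripper is mounted at the origin on the work surface. World frame = base frame: x ahead of the robot, y to its left, z up, the work surface at z = 0. Lengths are in m, angles in rad, forces in N, time in s.
With the tool pointing down it reaches from about 0.35 to 0.9 m from the base axis. Payload 8.1 kg.
Tool frame: the origin (TCP) lies midway between the tips of the shut fingers; the grasp point (between the pads) lies 19 mm behind it; z points along the fingers, y is the line along which they close (so a half turn about z gives the same grasp; the last joint's range is limited). The gripper opens to 92 mm and grips with 3 to 60 N. Pads are 19 mm wide; open, the fingers measure 130 mm over their backs; the gripper's body (75 mm by 190 mm) begins 47 mm behind the grasp point.
Start: joints at [1.201, 0.434, 0.025, 1.573, -0.012, 1.134, -0.075], TCP at [0.165, -0.603, 0.227] pointing down, gripper open.
Joint ranges: [-2.62, 2.62], [-0.44, 2.09], [-1.27, 1.32], [0.08, 2.57], [-1.32, 4.46], [0.12, 2], [-2.74, 2.74]. Speed limits (rad/s): [2.22, 2.22, 3.01, 3.01, 3.14, 3.14, 3.14].

### API

Orientations are given as a 3x3 rotation matrix whose columns are the frame's x, y, z axes.
In Python, from rig import arm, imaging gives the robot as it stands.
- The arm moves only by the tool step_arm, never from a script. Its argument "increments" is a list of rows, each an object with "rotation": the turn, a rotation vector about the world's x, y, z in rad, a list of three; "linear": the shift along the world's x, y, z in m, a list of three; "gripper": the gripper command: -1 is fully open, 1 is shut, values between are in proportion. In form: [{"rotation": [ax, ay, az], "linear": [x, y, z], "gripper": gripper}, ...]. A call has 1 to 8 rows; each row shifts and turns the commanded pose from where the row before left it; what a row does not reach is not made up. A row lasts 1/10 s, in which the tool goes at most 50 mm and 8.59 degrees, less where a joint would pass 70% of its speed; a pose out of reach is approached as far as the arm can. A call with a gripper value outside its range is refused whole. The fingers move at their own pace and stop on an object; the grip force is fixed at half the most. Time passes only in rows, so rows that do not move let the fingers close. It gives the time, the measured TCP pose, the force, the opening and the grip force at its end, in the units of the state.
- arm.read_state(): the state, without advancing time (a new reading comes with each control period).
- imaging.read_camera(name): name is "side" or "top" or "wrist"; returns a dict with "color" (420x560x3 uint8, blue, green, red), "fx", "fy", "cx", "cy" (pixels), "k1" (the pictures are not rectified: a ray, as slopes to the right and down, at radius r is drawn at 1 + k1 r^2 times it, then the intrinsics apply), "extrinsics" (4x4, takes a point from camera to world coordinates); the wrist camera has in their place "hand_eye" (4x4, takes a point from camera to tool coordinates, whose origin is the TCP and whose axes are the flange's). Camera axes: x right, y up, looking along -z (the intrinsics and any distortion apply to the point x, -y, -z); pixel columns grow to the right and rows downward; lengths in m; the calibration is good to about 2 mm. A picture is of the moment at which its call begins: read the wrist's pose just before it. There is no depth.
- arm.finish_job(): hands the job in; it is judged then, once.
The state is a dict: "time_s": time; "joint_positions": joint angles; "qd": joint speeds; "tau": joint torques, N m; "ee_pos": TCP position; "orientation": TCP orientation; "force": force on the tool from outside, world axes, zero at the start; "moment": the same for the moment, N m; "finger_gap": finger opening in m; "gripper_force": force on a finger pad.
Only numpy, scipy, OpenCV 4.12 (cv2) and the standard library are available. Lean on these libraries where they do the work, as an engineer would, in place of code of your own. Each camera call takes 0.05 s, during which the arm holds its last target. There are 200 camera calls.

## Working session

There is one attempt and no reset: what is moved stays moved. The work goes in short steps, Python scripts to look and compute and a tool call to move; the robot and the scene stay as the last step left them, time stands still between calls to the robot, and variables do not carry over. Pictures are saved under pics/ and viewed, at most 14 in all, crops included, and the job is handed in when it is done.

Besides the shell and the picture viewer there is one more tool, called after "Emit:" by a JSON object that holds its "op" and its "data". step_arm: Moves the arm, as the interface text tells. Its arguments: {"type":"object","properties":{"increments":{"type":"array","items":{"type":"object","properties":{"rotation":{"type":"array","items":{"type":"number"}},"linear":{"type":"array","items":{"type":"number"}},"gripper":{"type":"number"}}}}},"required":["increments"]}

```bash
ls; mkdir -p pics; cat > h.py <<'E'
import numpy as np, cv2
from rig import arm, imaging
def cam(name):
    s=arm.read_state(); d=imaging.read_camera(name)
    if 'extrinsics' in d: T=np.array(d['extrinsics'])
    else:
        W=np.eye(4);W[:3,:3]=np.array(s['orientation']);W[:3,3]=s['ee_pos'];T=W@np.array(d['hand_eye'])
    d['T']=T; return d
def proj(d,P):
    P=np.atleast_2d(P); c=(P-d['T'][:3,3])@d['T'][:3,:3]
    u=np.stack([c[:,0],-c[:,1]],1)/(-c[:,2:3]); r2=(u**2).sum(1,keepdims=True)
    u=u*(1+d['k1']*r2); return u*[d['fx'],d['fy']]+[d['cx'],d['cy']]
def ray(d,px,z):
    px=np.atleast_2d(px).astype(float); q=(px-[d['cx'],d['cy']])/[d['fx'],d['fy']]; u=q.copy()
    for _ in range(20): u=q/(1+d['k1']*(u**2).sum(1,keepdims=True))
    r=np.c_[u[:,0],-u[:,1],-np.ones(len(u))]@d['T'][:3,:3].T; o=d['T'][:3,3]
    return o+r*((z-o[2])/r[:,2])[:,None]
def save(d,n): cv2.imwrite('pics/'+n+'.png',d['color'])
E
python3 - <<'E'
from h import *
for n in('top','side'):
    d=cam(n);save(d,n+'0');print(n,d['fx'],d['cx'],d['cy'],d['k1'],np.round(d['T'],3).tolist())
s=arm.read_state();print(s['time_s'],np.round(s['orientation'],3).tolist(),s['finger_gap'])
E
```

```text
pics
top 457.3220595914195 277.06836371728764 208.24346756772445 0.04219075496868981 [[-0.007, 0.991, -0.136, 0.397], [-1.0, -0.006, 0.012, 0.011], [0.011, 0.136, 0.991, 1.622], [0.0, 0.0, 0.0, 1.0]]
side 474.2863386259485 286.0149088279979 208.77533943122177 -0.0982318331938513 [[-0.925, 0.3, -0.232, 0.31], [-0.379, -0.707, 0.598, 0.731], [0.015, 0.641, 0.767, 1.043], [0.0, 0.0, 0.0, 1.0]]
0.1 [[0.965, 0.264, -0.0], [0.264, -0.965, 0.001], [-0.0, -0.001, -1.0]] 0.09177334134324701
```

View pics/top0.png

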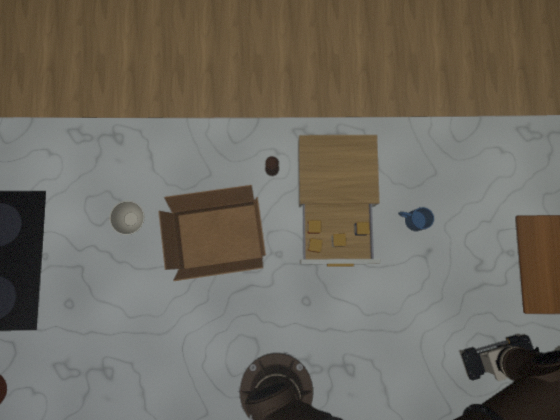

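View pics/side0.png

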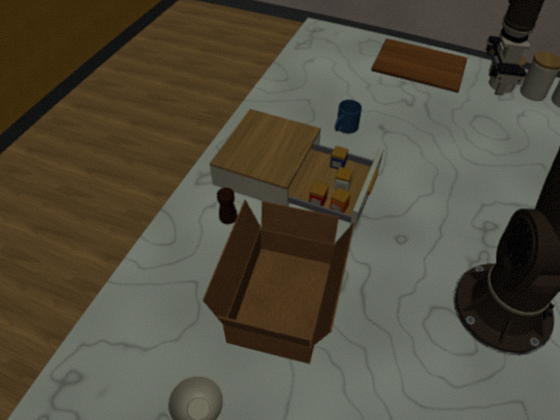

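```bash
python3 - <<'E'
import cv2
a=cv2.imread('pics/top0.png')[176:284,156:268];b=cv2.imread('pics/top0.png')[130:270,290:385]
a=cv2.resize(a,(435,420),interpolation=3);b=cv2.resize(b,(285,420),interpolation=3)
import numpy as np
cv2.imwrite('pics/crop0.png',cv2.convertScaleAbs(np.hstack([a,b]),alpha=1.6))
E
```

```text
(no output)
```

View pics/crop0.png

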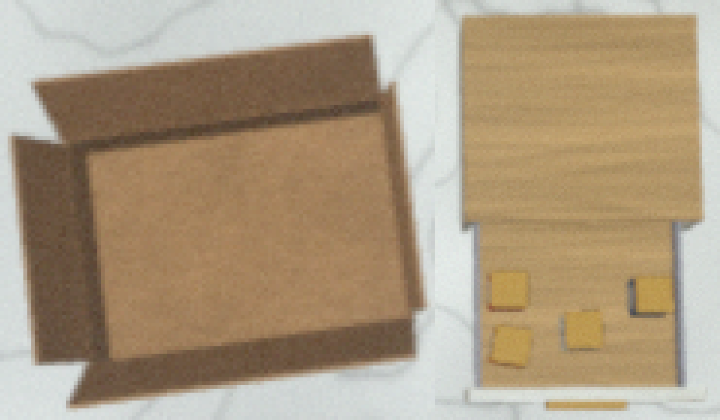

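```bash
cat > fit.py <<'E'
from h import *
from scipy.optimize import least_squares
d=cam('top')
A=lambda p:np.array(p)/[3.884,3.889]+[156,176]
B=lambda p:(np.array(p)-[435,0])/3+[290,130]
def R(a):return np.array([[np.cos(a),-np.sin(a),0],[np.sin(a),np.cos(a),0],[0,0,1]])
def flap(n,t):
    if n in'LR':
        s=1 if n=='L' else -1; y=s*(.138-.09*np.cos(t)); z=.092+.09*np.sin(t)
        return [[.094,y,z],[-.094,y,z]]
    s=1 if n=='F' else -1; x=s*(.098-.098*np.cos(t)); z=.096+.098*np.sin(t)
    return [[x,.14,z],[x,-.14,z]]
px=A([[88,152],[108,358],[35,82],[372,37],[12,136],[36,362],[68,407],[414,356],[392,85],[427,308]])
def carton(p):
    L=[[.096,.136,.004],[-.096,.136,.004]]+flap('F',p[3])+flap('L',p[4])+flap('N',p[5])+flap('R',p[6])
    return np.array(L)@R(p[2]).T+[p[0],p[1],0]
r=least_squares(lambda p:(proj(d,carton(p))-px).ravel(),[.5,.25,.1,1.8,1.8,1.8,1.8])
print('carton',r.x.round(3)); print(r.fun.reshape(-1,2).round(1).tolist())
pu=B([[462,15],[696,15],[702,220],[463,222]])
U=np.array([[.34,.135,.09],[.34,-.135,.09],[.1,-.135,.09],[.1,.135,.09]])
u=least_squares(lambda p:(proj(d,U@R(p[2]).T+[p[0],p[1],0])-pu).ravel(),[.4,-.15,0])
print('unit',u.x.round(3),u.fun.round(1))
t=ray(d,B([[509,291],[511,345],[582,329],[655,296]]),.07)
print('tins',t.round(3).tolist(), 'in unit',((t-[u.x[0],u.x[1],0])@R(u.x[2])).round(3).tolist())
f=ray(d,B([[467,402],[706,401]]),.08);print('front',f.round(3).tolist(),((f-[u.x[0],u.x[1],0])@R(u.x[2])).round(3).tolist())
print('mill,bowl,mug',ray(d,[[272,163],[126,217],[420,218]],.05).round(3).tolist())
E
python3 fit.py
```

```text
carton [0.519 0.194 0.129 1.921 1.846 1.912 1.724]
[[-0.1, -0.0], [0.6, 1.1], [-0.8, 0.0], [0.5, -0.1], [-0.0, -0.8], [-0.1, 0.4], [-0.5, -0.2], [0.5, 0.3], [0.6, -1.0], [-0.6, 0.4]]
unit [ 0.522 -0.218 -0.004] [-0.2  0.  -0.1 -0.1  0.1  0.3  0.1 -0.3]
tins [[0.545, -0.135, 0.07], [0.484, -0.136, 0.07], [0.502, -0.217, 0.07], [0.539, -0.301, 0.07]] in unit [[0.023, 0.083, 0.07], [-0.039, 0.081, 0.07], [-0.021, 0.001, 0.07], [0.017, -0.083, 0.07]]
front [[0.42, -0.085, 0.08], [0.42, -0.352, 0.08]] [[-0.102, 0.132, 0.08], [-0.102, -0.134, 0.08]]
mill,bowl,mug [[0.774, 0.009, 0.05], [0.586, 0.511, 0.05], [0.576, -0.502, 0.05]]
```

Emit:
{"op": "step_arm", "data": {"increments": [{"rotation":[0,0,-0.034],"linear":[0.035,0.028,0],"gripper":-1},{"rotation":[0,0,-0.034],"linear":[0.035,0.028,0],"gripper":-1},{"rotation":[0,0,-0.034],"linear":[0.035,0.028,0],"gripper":-1},{"rotation":[0,0,-0.034],"linear":[0.035,0.028,0],"gripper":-1},{"rotation":[0,0,-0.034],"linear":[0.035,0.028,0],"gripper":-1},{"rotation":[0,0,-0.034],"linear":[0.035,0.028,0],"gripper":-1},{"rotation":[0,0,-0.034],"linear":[0.035,0.028,0],"gripper":-1},{"rotation":[0,0,-0.034],"linear":[0.035,0.028,0],"gripper":-1}]}}

```text
time_s: 0.95
ee_pos: [0.4459, -0.3775, 0.2266]
orientation: [[1.0, -0.007, -0.0], [-0.007, -1.0, 0.0], [-0.0, -0.0, -1.0]]
force: [0.6, -0.9, 0.3]
finger_gap: 0.0918
gripper_force: 0.0
```

Emit:
{"op": "step_arm", "data": {"increments": [{"rotation":[0,0,0],"linear":[0.031,0.026,-0.01],"gripper":-0.5},{"rotation":[0,0,0],"linear":[0.031,0.026,-0.01],"gripper":-0.5},{"rotation":[0,0,0],"linear":[0.031,0.0245,-0.02],"gripper":-0.5},{"rotation":[0,0,0],"linear":[0,0,-0.04],"gripper":-0.5},{"rotation":[0,0,0],"linear":[0,0,-0.04],"gripper":-0.5},{"rotation":[0,0,0],"linear":[0,0,-0.03],"gripper":-0.5},{"rotation":[0,0,0],"linear":[0,0,-0.02],"gripper":-0.5},{"rotation":[0,0,0],"linear":[0,0,-0.012],"gripper":-0.5}]}}

```text
time_s: 1.75
ee_pos: [0.5366, -0.3018, 0.0425]
orientation: [[1.0, -0.005, -0.003], [-0.005, -1.0, 0.001], [-0.003, -0.001, -1.0]]
force: [-0.6, 1.1, 0.8]
finger_gap: 0.0686
gripper_force: 0.0
```

Emit:
{"op": "step_arm", "data": {"increments": [{"rotation":[0,0,0],"linear":[0,0,0],"gripper":1},{"rotation":[0,0,0],"linear":[0,0,0],"gripper":1},{"rotation":[0,0,0],"linear":[0,0,0],"gripper":1},{"rotation":[0,0,0],"linear":[0,0,0],"gripper":1},{"rotation":[0,0,0],"linear":[0,0,0],"gripper":1}]}}

```text
time_s: 2.25
ee_pos: [0.5386, -0.3026, 0.046]
orientation: [[1.0, -0.005, 0.002], [-0.005, -1.0, -0.001], [0.002, 0.001, -1.0]]
force: [-1.1, 0.7, 5.8]
finger_gap: 0.042
gripper_force: 30.0
```

Emit:
{"op": "step_arm", "data": {"increments": [{"rotation":[0,0,0],"linear":[0,0,0.03],"gripper":1},{"rotation":[0,0,0],"linear":[0,0,0.045],"gripper":1},{"rotation":[0,0,0],"linear":[0,0,0.045],"gripper":1},{"rotation":[0,0,0],"linear":[0,0,0.045],"gripper":1},{"rotation":[0,0,0],"linear":[0,0,0.041],"gripper":1},{"rotation":[0,0,0.04],"linear":[0,0.035,0],"gripper":1},{"rotation":[0,0,0.045],"linear":[0,0.045,0],"gripper":1},{"rotation":[0,0,0.045],"linear":[0.005,0.045,0],"gripper":1}]}}

```text
time_s: 3.05
ee_pos: [0.542, -0.1767, 0.2513]
orientation: [[0.992, 0.124, 0.001], [0.124, -0.992, -0.001], [0.0, 0.001, -1.0]]
force: [0.7, 0.9, -1.4]
finger_gap: 0.042
gripper_force: 30.0
```

Emit:
{"op": "step_arm", "data": {"increments": [{"rotation":[0,0,0],"linear":[0.002,0.049,0],"gripper":1},{"rotation":[0,0,0],"linear":[0.003,0.049,0],"gripper":1},{"rotation":[0,0,0],"linear":[0.002,0.049,0],"gripper":1},{"rotation":[0,0,0],"linear":[0.003,0.049,0],"gripper":1},{"rotation":[0,0,0],"linear":[0.002,0.049,0],"gripper":1},{"rotation":[0,0,0],"linear":[0.003,0.049,0],"gripper":1},{"rotation":[0,0,0],"linear":[0.002,0.049,0],"gripper":1},{"rotation":[0,0,0],"linear":[0.003,0.049,0],"gripper":1}]}}

```text
time_s: 3.85
ee_pos: [0.5624, 0.2162, 0.251]
orientation: [[0.992, 0.124, 0.0], [0.124, -0.992, -0.0], [0.0, 0.0, -1.0]]
force: [1.5, 0.0, -3.0]
finger_gap: 0.0418
gripper_force: 30.0
```

Emit:
{"op": "step_arm", "data": {"increments": [{"rotation":[0,0,0.005],"linear":[0.001,0.026,0],"gripper":1},{"rotation":[0,0,0],"linear":[0,0,-0.045],"gripper":1},{"rotation":[0,0,0],"linear":[0,0,-0.045],"gripper":1},{"rotation":[0,0,0],"linear":[0,0,-0.045],"gripper":1},{"rotation":[0,0,0],"linear":[0,0,-0.035],"gripper":1},{"rotation":[0,0,0],"linear":[0,0,-0.02],"gripper":1},{"rotation":[0,0,0],"linear":[0,0,-0.013],"gripper":1},{"rotation":[0,0,0],"linear":[0,0,0],"gripper":1}]}}

```text
time_s: 4.65
ee_pos: [0.5629, 0.24, 0.0464]
orientation: [[0.992, 0.129, -0.002], [0.129, -0.992, -0.001], [-0.002, 0.001, -1.0]]
force: [-0.3, -0.5, -0.9]
finger_gap: 0.0418
gripper_force: 30.0
```

Emit:
{"op": "step_arm", "data": {"increments": [{"rotation":[0,0,0],"linear":[0,0,0],"gripper":-0.3},{"rotation":[0,0,0],"linear":[0,0,0],"gripper":-0.3},{"rotation":[0,0,0],"linear":[0,0,0.03],"gripper":-0.3},{"rotation":[0,0,0],"linear":[0,0,0.045],"gripper":-0.3},{"rotation":[0,0,0],"linear":[0,0,0.045],"gripper":-0.5},{"rotation":[0,0,0],"linear":[0,0,0.045],"gripper":-0.5},{"rotation":[0,0,0],"linear":[0,0,0.035],"gripper":-0.5},{"rotation":[0,0,-0.03],"linear":[0,-0.045,0],"gripper":-0.5}]}}

```text
time_s: 5.45
ee_pos: [0.5652, 0.2038, 0.2554]
orientation: [[0.994, 0.109, 0.011], [0.109, -0.994, 0.009], [0.012, -0.008, -1.0]]
force: [1.0, 0.3, 0.2]
finger_gap: 0.069
gripper_force: 0.0
```

Emit:
{"op": "step_arm", "data": {"increments": [{"rotation":[0,0,-0.025],"linear":[-0.007,-0.046,0],"gripper":-0.5},{"rotation":[0,0,-0.025],"linear":[-0.007,-0.046,0],"gripper":-0.5},{"rotation":[0,0,-0.025],"linear":[-0.007,-0.046,0],"gripper":-0.5},{"rotation":[0,0,-0.024],"linear":[-0.007,-0.046,0],"gripper":-0.5},{"rotation":[0,0,0],"linear":[-0.008,-0.046,0],"gripper":-0.5},{"rotation":[0,0,0],"linear":[-0.008,-0.046,0],"gripper":-0.5},{"rotation":[0,0,0],"linear":[-0.008,-0.046,0],"gripper":-0.5},{"rotation":[0,0,0],"linear":[-0.007,-0.046,0],"gripper":-0.5}]}}

```text
time_s: 6.25
ee_pos: [0.5045, -0.1742, 0.2496]
orientation: [[1.0, 0.001, 0.003], [0.001, -1.0, -0.001], [0.003, 0.001, -1.0]]
force: [1.4, -0.4, 0.7]
finger_gap: 0.0688
gripper_force: 0.0
```

```bash
cat > tins.py <<'E'
from h import *
d=cam('top'); im=d['color']
h=cv2.cvtColor(im,cv2.COLOR_BGR2HSV)
m=cv2.inRange(h,(14,165,90),(28,255,255))
n,l,s,c=cv2.connectedComponentsWithStats(m)
for i in range(1,n):
    if s[i,4]>40:
        pc=c[i]; pts=np.argwhere(l==i)[:,::-1].astype(np.float32); print(pc.round(1),s[i,4],ray(d,pc,.07)[0].round(3), round(cv2.minAreaRect(pts)[2]))
print(h[240,340],h[250,350],h[235,220])
E
python3 tins.py
```

```text
[17 65 63] [12 62 62] [ 16 113 113]
```

```bash
python3 - <<'E'
from h import *
d=cam('wrist');save(d,'w1')
print(proj(d,[[.545,-.135,.07],[.484,-.136,.07],[.502,-.217,.07]]).round().tolist())
E
```

```text
[[233.0, 148.0], [237.0, 207.0], [314.0, 189.0]]
```

View pics/w1.png

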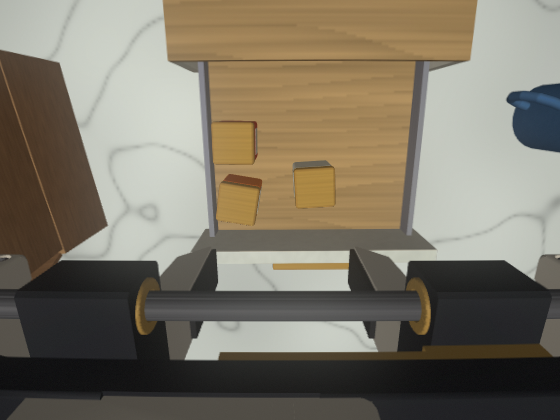

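Emit:
{"op": "step_arm", "data": {"increments": [{"rotation":[0,0,0],"linear":[-0.002,-0.043,0],"gripper":-0.26},{"rotation":[0,0,0],"linear":[0,0,-0.045],"gripper":-0.26},{"rotation":[0,0,0],"linear":[0,0,-0.045],"gripper":-0.26},{"rotation":[0,0,0],"linear":[0,0,-0.04],"gripper":-0.26},{"rotation":[0,0,0],"linear":[0,0,-0.035],"gripper":-0.26},{"rotation":[0,0,0],"linear":[0,0,-0.025],"gripper":-0.26},{"rotation":[0,0,0],"linear":[0,0,-0.014],"gripper":-0.26},{"rotation":[0,0,0],"linear":[0,0,0],"gripper":-0.26}]}}

```text
time_s: 7.15
ee_pos: [0.5023, -0.2149, 0.043]
orientation: [[1.0, 0.001, -0.001], [0.001, -1.0, 0.001], [-0.001, -0.001, -1.0]]
force: [0.7, 0.4, -0.4]
finger_gap: 0.0578
gripper_force: 0.0
```

Emit:
{"op": "step_arm", "data": {"increments": [{"rotation":[0,0,0],"linear":[0,0,0],"gripper":1},{"rotation":[0,0,0],"linear":[0,0,0],"gripper":1},{"rotation":[0,0,0],"linear":[0,0,0],"gripper":1},{"rotation":[0,0,0],"linear":[0,0,0.025],"gripper":1},{"rotation":[0,0,0],"linear":[0,0,0.045],"gripper":1},{"rotation":[0,0,0],"linear":[0,0,0.045],"gripper":1},{"rotation":[0,0,0],"linear":[0,0,0.045],"gripper":1},{"rotation":[0,0,0],"linear":[0,0,0.045],"gripper":1}]}}

```text
time_s: 7.95
ee_pos: [0.5024, -0.2152, 0.2515]
orientation: [[1.0, 0.001, 0.001], [0.001, -1.0, -0.0], [0.001, 0.0, -1.0]]
force: [2.0, -0.2, -0.5]
finger_gap: 0.0422
gripper_force: 29.7
```

Emit:
{"op": "step_arm", "data": {"increments": [{"rotation":[0,0,0.03],"linear":[-0.004,0.045,0],"gripper":1},{"rotation":[0,0,0.03],"linear":[-0.004,0.045,0],"gripper":1},{"rotation":[0,0,0.03],"linear":[-0.004,0.045,0],"gripper":1},{"rotation":[0,0,0.04],"linear":[-0.004,0.045,0],"gripper":1},{"rotation":[0,0,0],"linear":[-0.004,0.045,0],"gripper":1},{"rotation":[0,0,0],"linear":[-0.004,0.045,0],"gripper":1},{"rotation":[0,0,0],"linear":[-0.004,0.045,0],"gripper":1},{"rotation":[0,0,0],"linear":[-0.004,0.045,0],"gripper":1}]}}

```text
time_s: 8.75
ee_pos: [0.4702, 0.1463, 0.2496]
orientation: [[0.992, 0.13, 0.001], [0.13, -0.992, 0.0], [0.001, 0.0, -1.0]]
force: [1.7, 1.2, -0.9]
finger_gap: 0.0416
gripper_force: 29.7
```

Emit:
{"op": "step_arm", "data": {"increments": [{"rotation":[0,0,0],"linear":[-0.003,0.042,0],"gripper":1},{"rotation":[0,0,0],"linear":[-0.003,0.042,0],"gripper":1},{"rotation":[0,0,0],"linear":[0,0,-0.04],"gripper":1},{"rotation":[0,0,0],"linear":[0,0,-0.045],"gripper":1},{"rotation":[0,0,0],"linear":[0,0,-0.045],"gripper":1},{"rotation":[0,0,0],"linear":[0,0,-0.04],"gripper":1},{"rotation":[0,0,0],"linear":[0,0,-0.025],"gripper":1},{"rotation":[0,0,0],"linear":[0,0,-0.01],"gripper":1}]}}

```text
time_s: 9.55
ee_pos: [0.4635, 0.2278, 0.0419]
orientation: [[0.991, 0.13, -0.003], [0.13, -0.991, -0.002], [-0.003, 0.001, -1.0]]
force: [-0.5, -0.4, -0.2]
finger_gap: 0.0422
gripper_force: 29.7
```

Emit:
{"op": "step_arm", "data": {"increments": [{"rotation":[0,0,0],"linear":[0,0,0],"gripper":-0.3},{"rotation":[0,0,0],"linear":[0,0,0],"gripper":-0.3},{"rotation":[0,0,0],"linear":[0,0,0.03],"gripper":-0.3},{"rotation":[0,0,0],"linear":[0,0,0.045],"gripper":-0.3},{"rotation":[0,0,0],"linear":[0,0,0.045],"gripper":-0.3},{"rotation":[0,0,0],"linear":[0,0,0.045],"gripper":-0.5},{"rotation":[0,0,0],"linear":[0,0,0.04],"gripper":-0.5},{"rotation":[0,0,-0.03],"linear":[0,-0.04,0],"gripper":-0.5}]}}

```text
time_s: 10.35
ee_pos: [0.467, 0.1953, 0.2569]
orientation: [[0.994, 0.108, 0.012], [0.108, -0.994, 0.009], [0.013, -0.007, -1.0]]
force: [1.2, -0.9, -0.3]
finger_gap: 0.0689
gripper_force: 0.0
```

Emit:
{"op": "step_arm", "data": {"increments": [{"rotation":[0,0,-0.03],"linear":[0.003,-0.046,0],"gripper":-0.5},{"rotation":[0,0,-0.03],"linear":[0.003,-0.046,0],"gripper":-0.5},{"rotation":[0,0,-0.03],"linear":[0.003,-0.046,0],"gripper":-0.5},{"rotation":[0,0,-0.03],"linear":[0.003,-0.046,0],"gripper":-0.5},{"rotation":[0,0,-0.03],"linear":[0.003,-0.046,0],"gripper":-0.5},{"rotation":[0,0,-0.03],"linear":[0.003,-0.046,0],"gripper":-0.5},{"rotation":[0,0,-0.03],"linear":[0.002,-0.046,0],"gripper":-0.4},{"rotation":[0,0,-0.03],"linear":[0,-0.003,0],"gripper":-0.4}]}}

```text
time_s: 11.15
ee_pos: [0.4845, -0.1433, 0.2509]
orientation: [[0.989, -0.149, 0.003], [-0.149, -0.989, -0.003], [0.004, 0.003, -1.0]]
force: [0.2, -0.0, -0.2]
finger_gap: 0.0649
gripper_force: 0.0
```

```bash
python3 - <<'E'
from h import *
d=cam('wrist');im=d['color'];h=cv2.cvtColor(im,cv2.COLOR_BGR2HSV)
print(proj(d,[[.545,-.135,.07],[.484,-.136,.07]]).round().tolist())
m=cv2.inRange(h,(14,165,90),(28,255,255));m[240:]=0
n,l,s,c=cv2.connectedComponentsWithStats(m)
for i in range(1,n):
    if s[i,4]>300: print(c[i].round(),s[i,4],ray(d,c[i],.07)[0].round(3),cv2.minAreaRect(np.argwhere(l==i)[:,::-1].astype(np.float32)))
save(d,'w2');print(arm.read_state()['ee_pos'])
E
```

```text
[[265.0, 132.0], [275.0, 191.0]]
[ 0.48476855 -0.14030918  0.25067385]
```

View pics/w2.png

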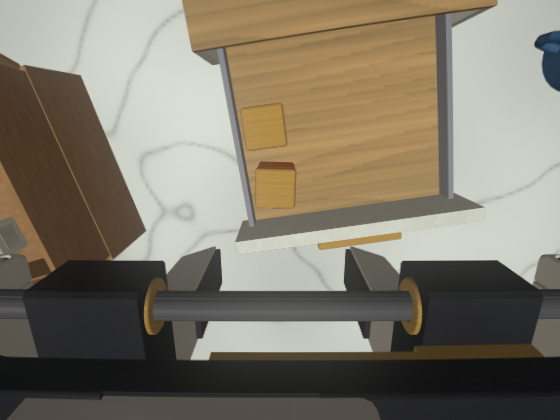

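Emit:
{"op": "step_arm", "data": {"increments": [{"rotation":[0,0,0],"linear":[0,0.004,-0.03],"gripper":-0.35},{"rotation":[0,0,0],"linear":[0,0,-0.045],"gripper":-0.35},{"rotation":[0,0,0],"linear":[0,0,-0.045],"gripper":-0.35},{"rotation":[0,0,0],"linear":[0,0,-0.035],"gripper":-0.35},{"rotation":[0,0,0],"linear":[0,0,-0.03],"gripper":-0.35},{"rotation":[0,0,0],"linear":[0,0,-0.02],"gripper":-0.35},{"rotation":[0,0,0],"linear":[0,0,0],"gripper":-0.35},{"rotation":[0,0,0],"linear":[0,0,0],"gripper":1}]}}

```text
time_s: 12.0
ee_pos: [0.4856, -0.1314, 0.045]
orientation: [[0.991, -0.137, 0.001], [-0.137, -0.991, 0.0], [0.001, -0.001, -1.0]]
force: [1.0, -0.0, 0.0]
finger_gap: 0.0576
gripper_force: 0.0
```

Emit:
{"op": "step_arm", "data": {"increments": [{"rotation":[0,0,0],"linear":[0,0,0],"gripper":1},{"rotation":[0,0,0],"linear":[0,0,0],"gripper":1},{"rotation":[0,0,0],"linear":[0,0,0],"gripper":1},{"rotation":[0,0,0],"linear":[0,0,0.025],"gripper":1},{"rotation":[0,0,0],"linear":[0,0,0.045],"gripper":1},{"rotation":[0,0,0],"linear":[0,0,0.045],"gripper":1},{"rotation":[0,0,0],"linear":[0,0,0.045],"gripper":1},{"rotation":[0,0,0],"linear":[0,0,0.045],"gripper":1}]}}

```text
time_s: 12.8
ee_pos: [0.4843, -0.1322, 0.2514]
orientation: [[0.99, -0.139, 0.001], [-0.139, -0.99, -0.0], [0.001, -0.0, -1.0]]
force: [1.5, -1.3, -1.6]
finger_gap: 0.0416
gripper_force: 29.9
```

Emit:
{"op": "step_arm", "data": {"increments": [{"rotation":[0,0,0.045],"linear":[-0.002,0.046,0],"gripper":1},{"rotation":[0,0,0.045],"linear":[-0.002,0.046,0],"gripper":1},{"rotation":[0,0,0.045],"linear":[-0.002,0.046,0],"gripper":1},{"rotation":[0,0,0.045],"linear":[-0.002,0.046,0],"gripper":1},{"rotation":[0,0,0.045],"linear":[-0.002,0.046,0],"gripper":1},{"rotation":[0,0,0.045],"linear":[0,0.046,0],"gripper":1},{"rotation":[0,0,0],"linear":[0,0.002,0],"gripper":1},{"rotation":[0,0,0],"linear":[0,0,-0.04],"gripper":1}]}}

```text
time_s: 13.6
ee_pos: [0.4776, 0.1489, 0.2129]
orientation: [[0.991, 0.134, 0.009], [0.134, -0.991, 0.004], [0.01, -0.002, -1.0]]
force: [0.9, -1.4, -2.3]
finger_gap: 0.0419
gripper_force: 30.0
```

Emit:
{"op": "step_arm", "data": {"increments": [{"rotation":[0,0,0],"linear":[0,0,-0.045],"gripper":1},{"rotation":[0,0,0],"linear":[0,0,-0.045],"gripper":1},{"rotation":[0,0,0],"linear":[0,0,-0.04],"gripper":1},{"rotation":[0,0,0],"linear":[0,0,-0.025],"gripper":1},{"rotation":[0,0,0],"linear":[0,0,-0.009],"gripper":1},{"rotation":[0,0,0],"linear":[0,0,0],"gripper":1},{"rotation":[0,0,0],"linear":[0,0,0],"gripper":-0.3},{"rotation":[0,0,0],"linear":[0,0,0],"gripper":-0.3}]}}

```text
time_s: 14.4
ee_pos: [0.476, 0.146, 0.0464]
orientation: [[0.991, 0.13, 0.003], [0.13, -0.992, 0.001], [0.003, -0.001, -1.0]]
force: [0.8, -0.2, 1.0]
finger_gap: 0.0535
gripper_force: 0.0
```

Emit:
{"op": "step_arm", "data": {"increments": [{"rotation":[0,0,0],"linear":[0,0,0.03],"gripper":-0.3},{"rotation":[0,0,0],"linear":[0,0,0.045],"gripper":-0.3},{"rotation":[0,0,0],"linear":[0,0,0.045],"gripper":-0.3},{"rotation":[0,0,0],"linear":[0,0,0.045],"gripper":-0.4},{"rotation":[0,0,0],"linear":[0,0,0.04],"gripper":-0.4},{"rotation":[0,0,-0.043],"linear":[0.015,-0.04,0],"gripper":-0.4},{"rotation":[0,0,-0.043],"linear":[0.015,-0.045,0],"gripper":-0.4},{"rotation":[0,0,-0.043],"linear":[0.015,-0.045,0],"gripper":-0.4}]}}

```text
time_s: 15.2
ee_pos: [0.5205, 0.0144, 0.252]
orientation: [[1.0, 0.001, 0.004], [0.001, -1.0, 0.0], [0.004, -0.0, -1.0]]
force: [0.9, 0.3, 0.2]
finger_gap: 0.0642
gripper_force: 0.0
```

Emit:
{"op": "step_arm", "data": {"increments": [{"rotation":[0,0,0],"linear":[0.013,-0.045,0],"gripper":-0.35},{"rotation":[0,0,0],"linear":[0.012,-0.045,0],"gripper":-0.35},{"rotation":[0,0,0],"linear":[0,-0.03,0],"gripper":-0.35},{"rotation":[0,0,0],"linear":[0,-0.03,0],"gripper":-0.35},{"rotation":[0,0,0],"linear":[0,0,0],"gripper":-0.35}]}}

```text
time_s: 15.7
ee_pos: [0.5443, -0.14, 0.251]
orientation: [[1.0, -0.005, 0.002], [-0.005, -1.0, -0.003], [0.002, 0.003, -1.0]]
force: [0.0, 1.2, 0.3]
finger_gap: 0.0617
gripper_force: 0.0
```

```bash
python3 - <<'E'
from h import *
d=cam('wrist');save(d,'w3');print(proj(d,[[.545,-.135,.07]]).round().tolist(),arm.read_state()['ee_pos'])
E
```

```text
[[277.0, 188.0]] [ 0.5445804  -0.13692423  0.25100101]
```

View pics/w3.png

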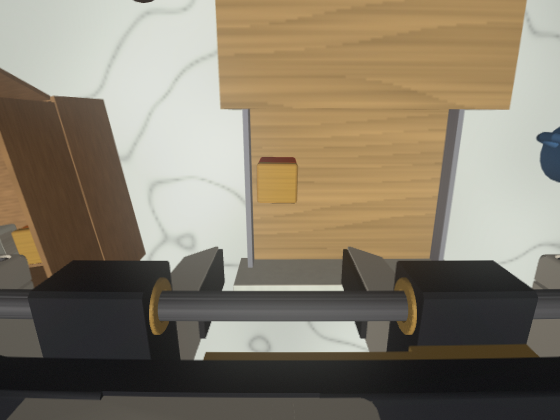

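Emit:
{"op": "step_arm", "data": {"increments": [{"rotation":[0,0,0],"linear":[0.002,0.002,-0.03],"gripper":-0.35},{"rotation":[0,0,0],"linear":[0,0,-0.045],"gripper":-0.35},{"rotation":[0,0,0],"linear":[0,0,-0.045],"gripper":-0.35},{"rotation":[0,0,0],"linear":[0,0,-0.035],"gripper":-0.35},{"rotation":[0,0,0],"linear":[0,0,-0.03],"gripper":-0.35},{"rotation":[0,0,0],"linear":[0,0,-0.021],"gripper":-0.35},{"rotation":[0,0,0],"linear":[0,0,0],"gripper":-0.35},{"rotation":[0,0,0],"linear":[0,0,0],"gripper":1}]}}

```text
time_s: 16.55
ee_pos: [0.5474, -0.1314, 0.0448]
orientation: [[1.0, 0.003, 0.001], [0.003, -1.0, 0.0], [0.001, -0.0, -1.0]]
force: [-0.1, 0.4, 0.0]
finger_gap: 0.0577
gripper_force: 0.0
```

Emit:
{"op": "step_arm", "data": {"increments": [{"rotation":[0,0,0],"linear":[0,0,0],"gripper":1},{"rotation":[0,0,0],"linear":[0,0,0],"gripper":1},{"rotation":[0,0,0],"linear":[0,0,0],"gripper":1},{"rotation":[0,0,0],"linear":[0,0,0.025],"gripper":1},{"rotation":[0,0,0],"linear":[0,0,0.045],"gripper":1},{"rotation":[0,0,0],"linear":[0,0,0.045],"gripper":1},{"rotation":[0,0,0],"linear":[0,0,0.045],"gripper":1},{"rotation":[0,0,0],"linear":[0,0,0.045],"gripper":1}]}}

```text
time_s: 17.35
ee_pos: [0.5463, -0.1323, 0.2513]
orientation: [[1.0, 0.002, 0.001], [0.002, -1.0, -0.0], [0.001, 0.0, -1.0]]
force: [0.5, -0.1, -1.5]
finger_gap: 0.0415
gripper_force: 30.0
```

Emit:
{"op": "step_arm", "data": {"increments": [{"rotation":[0,0,0.022],"linear":[0.005,0.048,0],"gripper":1},{"rotation":[0,0,0.022],"linear":[0.005,0.048,0],"gripper":1},{"rotation":[0,0,0.022],"linear":[0.005,0.048,0],"gripper":1},{"rotation":[0,0,0.022],"linear":[0.005,0.048,0],"gripper":1},{"rotation":[0,0,0.022],"linear":[0.004,0.048,0],"gripper":1},{"rotation":[0,0,0.021],"linear":[0.004,0.048,0],"gripper":1},{"rotation":[0,0,0],"linear":[0,0.002,0],"gripper":1},{"rotation":[0,0,0],"linear":[0,0,-0.04],"gripper":1}]}}

```text
time_s: 18.15
ee_pos: [0.5775, 0.1616, 0.2135]
orientation: [[0.991, 0.136, 0.009], [0.136, -0.991, 0.004], [0.01, -0.003, -1.0]]
force: [0.9, -0.7, -2.2]
finger_gap: 0.0416
gripper_force: 30.0
```

Emit:
{"op": "step_arm", "data": {"increments": [{"rotation":[0,0,0],"linear":[0,0,-0.045],"gripper":1},{"rotation":[0,0,0],"linear":[0,0,-0.045],"gripper":1},{"rotation":[0,0,0],"linear":[0,0,-0.04],"gripper":1},{"rotation":[0,0,0],"linear":[0,0,-0.025],"gripper":1},{"rotation":[0,0,0],"linear":[0,0,-0.009],"gripper":1},{"rotation":[0,0,0],"linear":[0,0,0],"gripper":1},{"rotation":[0,0,0],"linear":[0,0,0],"gripper":-0.3},{"rotation":[0,0,0],"linear":[0,0,0],"gripper":-0.3}]}}

```text
time_s: 18.95
ee_pos: [0.5762, 0.158, 0.0467]
orientation: [[0.991, 0.132, 0.003], [0.132, -0.991, 0.001], [0.003, -0.001, -1.0]]
force: [0.5, 0.1, 0.7]
finger_gap: 0.0535
gripper_force: 0.0
```

Emit:
{"op": "step_arm", "data": {"increments": [{"rotation":[0,0,0],"linear":[0,0,0.03],"gripper":-0.3},{"rotation":[0,0,0],"linear":[0,0,0.045],"gripper":-0.3},{"rotation":[0,0,0],"linear":[0,0,0.045],"gripper":-0.3},{"rotation":[0,0,0],"linear":[0,0,0.045],"gripper":0.5},{"rotation":[0,0,0],"linear":[0,0,0.04],"gripper":1},{"rotation":[0,0,0],"linear":[-0.03,-0.035,0.02],"gripper":1},{"rotation":[0,0,0],"linear":[-0.03,-0.035,0],"gripper":1},{"rotation":[0,0,0],"linear":[0,0,0],"gripper":1}]}}

```text
time_s: 19.75
ee_pos: [0.5125, 0.0829, 0.2719]
orientation: [[0.992, 0.127, 0.002], [0.127, -0.992, -0.003], [0.002, 0.003, -1.0]]
force: [-0.1, -0.2, -1.0]
finger_gap: 0.0242
gripper_force: 0.0
```

```bash
python3 - <<'E'
from h import *
d=cam('wrist');save(d,'w4');s=cam('side');save(s,'s4')
cv2.imwrite('pics/c4.png',np.hstack([cv2.resize(d['color'],(400,300)),cv2.resize(s['color'][100:400,130:430],(300,300))]))
print(arm.read_state()['ee_pos'])
E
```

```text
[0.51492931 0.08703947 0.27143938]
```

View pics/c4.png

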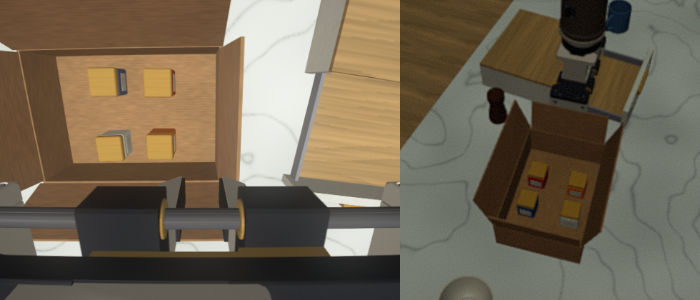

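Emit:
{"op": "step_arm", "data": {"increments": [{"rotation":[0,0,0],"linear":[0.01,-0.032,0],"gripper":1},{"rotation":[0,0,0],"linear":[0.01,-0.032,0],"gripper":1},{"rotation":[0,0,0],"linear":[0.01,-0.032,0],"gripper":1},{"rotation":[0,0,0],"linear":[0,0,-0.04],"gripper":1},{"rotation":[0,0,0],"linear":[0,0,-0.04],"gripper":1},{"rotation":[0,0,0],"linear":[0,0,-0.036],"gripper":1},{"rotation":[0,0,0],"linear":[0,0,0],"gripper":1}]}}

```text
time_s: 20.55
ee_pos: [0.5426, -0.0074, 0.1497]
orientation: [[0.991, 0.134, -0.007], [0.134, -0.991, 0.0], [-0.007, -0.001, -1.0]]
force: [-0.5, -0.1, -0.1]
finger_gap: 0.0002
gripper_force: 0.0
```

Emit:
{"op": "step_arm", "data": {"increments": [{"rotation":[0,0,0],"linear":[-0.003,0.023,0.004],"gripper":1},{"rotation":[0,0,0],"linear":[-0.003,0.024,0.004],"gripper":1},{"rotation":[0,0,0],"linear":[-0.003,0.024,-0.004],"gripper":1},{"rotation":[0,0,0],"linear":[-0.003,0.021,-0.012],"gripper":1},{"rotation":[0,0,0],"linear":[-0.002,0.016,-0.019],"gripper":1},{"rotation":[0,0,0],"linear":[-0.001,0.007,-0.017],"gripper":1},{"rotation":[0,0,0],"linear":[0,0.002,-0.014],"gripper":1},{"rotation":[0,0,0],"linear":[0,0,0],"gripper":1}]}}

```text
time_s: 21.35
ee_pos: [0.5303, 0.1103, 0.0961]
orientation: [[0.991, 0.134, -0.0], [0.134, -0.991, 0.0], [-0.0, -0.0, -1.0]]
force: [-0.3, -0.1, -0.1]
finger_gap: 0.0004
gripper_force: 0.0
```

Emit:
{"op": "step_arm", "data": {"increments": [{"rotation":[0,0,0],"linear":[0,0,-0.003],"gripper":1},{"rotation":[0,0,0],"linear":[0,0,0],"gripper":1},{"rotation":[0,0,0],"linear":[0,0,0.047],"gripper":1},{"rotation":[0,0,0],"linear":[0,0,0.045],"gripper":1},{"rotation":[0,0,0],"linear":[0,0,0.045],"gripper":1},{"rotation":[0,0,0],"linear":[0,0,0.02],"gripper":1},{"rotation":[0,0,0],"linear":[-0.006,0.048,0],"gripper":1},{"rotation":[0,0,0],"linear":[-0.006,0.048,0],"gripper":1}]}}

```text
time_s: 22.15
ee_pos: [0.5193, 0.2044, 0.2524]
orientation: [[0.992, 0.127, 0.004], [0.127, -0.992, 0.001], [0.004, -0.0, -1.0]]
force: [1.0, 1.1, -0.1]
finger_gap: 0.0005
gripper_force: 0.0
```

Emit:
{"op": "step_arm", "data": {"increments": [{"rotation":[0,0,0],"linear":[-0.007,0.048,0],"gripper":1},{"rotation":[0,0,0],"linear":[-0.007,0.048,0],"gripper":1},{"rotation":[0,0,0],"linear":[-0.006,0.048,0],"gripper":1},{"rotation":[0,0,0],"linear":[-0.006,0.049,0],"gripper":1},{"rotation":[0,0,0],"linear":[0,0,-0.035],"gripper":1},{"rotation":[0,0,0],"linear":[0,0,-0.035],"gripper":1},{"rotation":[0,0,0],"linear":[0,0,-0.026],"gripper":1},{"rotation":[0,0,0],"linear":[0,0,0],"gripper":1}]}}

```text
time_s: 22.95
ee_pos: [0.4908, 0.396, 0.1511]
orientation: [[0.991, 0.132, -0.004], [0.132, -0.991, -0.004], [-0.004, 0.003, -1.0]]
force: [0.0, -0.5, -0.3]
finger_gap: 0.0006
gripper_force: 0.0
```

Emit:
{"op": "step_arm", "data": {"increments": [{"rotation":[0,0,0],"linear":[0.003,-0.023,0.004],"gripper":1},{"rotation":[0,0,0],"linear":[0.003,-0.024,0.004],"gripper":1},{"rotation":[0,0,0],"linear":[0.003,-0.024,-0.004],"gripper":1},{"rotation":[0,0,0],"linear":[0.003,-0.021,-0.012],"gripper":1},{"rotation":[0,0,0],"linear":[0.002,-0.016,-0.019],"gripper":1},{"rotation":[0,0,0],"linear":[0.001,-0.007,-0.017],"gripper":1},{"rotation":[0,0,0],"linear":[0,-0.002,-0.014],"gripper":1},{"rotation":[0,0,0],"linear":[0,0,-0.003],"gripper":1}]}}

```text
time_s: 23.75
ee_pos: [0.5081, 0.2798, 0.0938]
orientation: [[0.991, 0.131, 0.002], [0.131, -0.991, -0.001], [0.001, 0.001, -1.0]]
force: [-6.3, -10.5, 26.2]
finger_gap: 0.0004
gripper_force: 13.4
```

Emit:
{"op": "step_arm", "data": {"increments": [{"rotation":[0,0,0],"linear":[0,0,0],"gripper":1},{"rotation":[0,0,0],"linear":[0,0,0.047],"gripper":1},{"rotation":[0,0,0],"linear":[0,0,0.045],"gripper":1},{"rotation":[0,0,0],"linear":[0,0,0.045],"gripper":1},{"rotation":[0,0,0],"linear":[0,0,0.03],"gripper":1},{"rotation":[0,0,0],"linear":[-0.035,-0.03,0],"gripper":1},{"rotation":[0,0,0],"linear":[-0.035,-0.03,0],"gripper":1},{"rotation":[0,0,0],"linear":[0,0,0],"gripper":1}]}}

```text
time_s: 24.55
ee_pos: [0.4326, 0.2179, 0.2606]
orientation: [[0.991, 0.132, -0.001], [0.132, -0.991, -0.003], [-0.002, 0.003, -1.0]]
force: [0.0, -0.6, 0.7]
finger_gap: 0.0003
gripper_force: 0.0
```

```bash
python3 - <<'E'
from h import *
d=cam('wrist');save(d,'w5');s=cam('side');save(s,'s5')
cv2.imwrite('pics/c5.png',np.hstack([cv2.resize(d['color'],(400,300)),cv2.resize(s['color'][100:400,130:430],(300,300))]))
print(arm.read_state()['ee_pos'])
E
```

```text
[0.43668344 0.22114389 0.26134848]
```

View pics/c5.png

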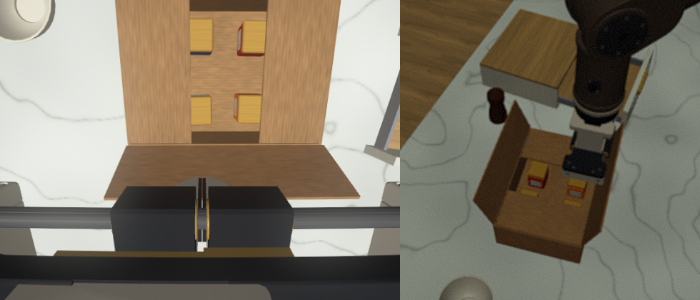

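Emit:
{"op": "step_arm", "data": {"increments": [{"rotation":[0,0,0],"linear":[0.042,0,0],"gripper":1},{"rotation":[0,0,0],"linear":[0.042,0,0],"gripper":1},{"rotation":[0,0,0],"linear":[0.042,0,0],"gripper":1},{"rotation":[0,0,0],"linear":[0.042,0,0],"gripper":1},{"rotation":[0,0,0],"linear":[0.042,0,0],"gripper":1},{"rotation":[0,0,0],"linear":[0.042,0,0],"gripper":1},{"rotation":[0,0,0],"linear":[0,-0.004,-0.03],"gripper":1},{"rotation":[0,0,0],"linear":[0,0,-0.035],"gripper":1}]}}

```text
time_s: 25.45
ee_pos: [0.6924, 0.2179, 0.195]
orientation: [[0.991, 0.131, 0.004], [0.131, -0.991, 0.002], [0.005, -0.002, -1.0]]
force: [-0.6, -0.4, -1.0]
finger_gap: 0.0005
gripper_force: 0.0
```

Emit:
{"op": "step_arm", "data": {"increments": [{"rotation":[0,0,0],"linear":[0,0,-0.038],"gripper":1},{"rotation":[0,0,0],"linear":[0,0,0],"gripper":1}]}}

```text
time_s: 25.65
ee_pos: [0.6867, 0.2167, 0.1509]
orientation: [[0.991, 0.133, -0.008], [0.133, -0.991, -0.003], [-0.009, 0.002, -1.0]]
force: [-0.3, -0.3, 0.4]
finger_gap: 0.0003
gripper_force: 0.0
```

Emit:
{"op": "step_arm", "data": {"increments": [{"rotation":[0,0,0],"linear":[-0.024,-0.003,0.009],"gripper":1},{"rotation":[0,0,0],"linear":[-0.024,-0.003,0.009],"gripper":1},{"rotation":[0,0,0],"linear":[-0.026,-0.003,0],"gripper":1},{"rotation":[0,0,0],"linear":[-0.024,-0.003,-0.009],"gripper":1},{"rotation":[0,0,0],"linear":[-0.02,-0.003,-0.017],"gripper":1},{"rotation":[0,0,0],"linear":[-0.01,-0.001,-0.016],"gripper":1},{"rotation":[0,0,0],"linear":[-0.006,-0.001,-0.016],"gripper":1},{"rotation":[0,0,0],"linear":[-0.001,0,-0.013],"gripper":1}]}}

```text
time_s: 26.45
ee_pos: [0.5549, 0.2011, 0.1052]
orientation: [[0.991, 0.133, 0.003], [0.133, -0.991, 0.001], [0.003, -0.001, -1.0]]
force: [0.1, 0.4, 0.8]
finger_gap: 0.0008
gripper_force: 0.2
```

Emit:
{"op": "step_arm", "data": {"increments": [{"rotation":[0,0,0],"linear":[0,0,0],"gripper":1},{"rotation":[0,0,0],"linear":[0,0,0],"gripper":1}]}}

```text
time_s: 26.65
ee_pos: [0.5551, 0.2005, 0.1046]
orientation: [[0.991, 0.132, 0.001], [0.132, -0.991, 0.001], [0.001, -0.0, -1.0]]
force: [-0.1, -0.3, 0.6]
finger_gap: 0.0005
gripper_force: 0.0
```

Emit:
{"op": "step_arm", "data": {"increments": [{"rotation":[0,0,0],"linear":[0,0,-0.005],"gripper":1},{"rotation":[0,0,0],"linear":[0,0,0],"gripper":1},{"rotation":[0,0,0],"linear":[0,0,0.045],"gripper":1},{"rotation":[0,0,0],"linear":[0,0,0.045],"gripper":1},{"rotation":[0,0,0],"linear":[0,0,0.045],"gripper":1},{"rotation":[0,0,0],"linear":[-0.02,-0.002,0.02],"gripper":1},{"rotation":[0,0,0],"linear":[-0.035,-0.005,0],"gripper":1},{"rotation":[0,0,0],"linear":[-0.035,-0.005,0],"gripper":1}]}}

```text
time_s: 27.45
ee_pos: [0.4635, 0.188, 0.2547]
orientation: [[0.991, 0.132, 0.002], [0.132, -0.991, 0.001], [0.002, -0.001, -1.0]]
force: [-0.9, -0.7, 0.3]
finger_gap: 0.0002
gripper_force: 0.0
```

Emit:
{"op": "step_arm", "data": {"increments": [{"rotation":[0,0,0],"linear":[-0.035,-0.005,0],"gripper":1},{"rotation":[0,0,0],"linear":[-0.035,-0.005,0],"gripper":1},{"rotation":[0,0,0],"linear":[-0.035,-0.005,0],"gripper":1},{"rotation":[0,0,0],"linear":[0,0,0],"gripper":1},{"rotation":[0,0,0],"linear":[0,0,-0.035],"gripper":1},{"rotation":[0,0,0],"linear":[0,0,-0.035],"gripper":1},{"rotation":[0,0,0],"linear":[0,0,-0.025],"gripper":1},{"rotation":[0,0,0],"linear":[0,0,0],"gripper":1}]}}

```text
time_s: 28.25
ee_pos: [0.3578, 0.1718, 0.1565]
orientation: [[0.991, 0.132, -0.004], [0.132, -0.991, -0.002], [-0.005, 0.001, -1.0]]
force: [0.4, 0.4, 0.1]
finger_gap: 0.0004
gripper_force: 0.0
```

Emit:
{"op": "step_arm", "data": {"increments": [{"rotation":[0,0,0],"linear":[0.016,0.002,0.004],"gripper":1},{"rotation":[0,0,0],"linear":[0.024,0.003,0.009],"gripper":1},{"rotation":[0,0,0],"linear":[0.026,0.003,0],"gripper":1},{"rotation":[0,0,0],"linear":[0.024,0.003,-0.009],"gripper":1},{"rotation":[0,0,0],"linear":[0.02,0.003,-0.017],"gripper":1},{"rotation":[0,0,0],"linear":[0.01,0.001,-0.016],"gripper":1},{"rotation":[0,0,0],"linear":[0.006,0.001,-0.016],"gripper":1},{"rotation":[0,0,0],"linear":[0.001,0,-0.013],"gripper":1}]}}

```text
time_s: 29.05
ee_pos: [0.4879, 0.1891, 0.1012]
orientation: [[0.991, 0.131, 0.002], [0.131, -0.991, 0.001], [0.002, -0.001, -1.0]]
force: [0.5, 0.2, -0.2]
finger_gap: 0.0002
gripper_force: 0.2
```

Emit:
{"op": "step_arm", "data": {"increments": [{"rotation":[0,0,0],"linear":[0,0,0],"gripper":1},{"rotation":[0,0,0],"linear":[0,0,0],"gripper":1}]}}

```text
time_s: 29.25
ee_pos: [0.4859, 0.1889, 0.1013]
orientation: [[0.991, 0.133, 0.0], [0.133, -0.991, -0.0], [0.0, 0.0, -1.0]]
force: [-0.6, 0.0, 0.7]
finger_gap: 0.0005
gripper_force: 0.0
```

Emit:
{"op": "step_arm", "data": {"increments": [{"rotation":[0,0,0],"linear":[0,0,-0.002],"gripper":1},{"rotation":[0,0,0],"linear":[0,0,0],"gripper":1},{"rotation":[0,0,0],"linear":[0,0,0.04],"gripper":1},{"rotation":[0,0,0],"linear":[0,0,0.04],"gripper":1},{"rotation":[0,0,0],"linear":[-0.01,-0.02,0.02],"gripper":1},{"rotation":[0,0,-0.045],"linear":[-0.01,-0.045,0],"gripper":1},{"rotation":[0,0,-0.045],"linear":[-0.015,-0.045,0],"gripper":1},{"rotation":[0,0,-0.045],"linear":[-0.015,-0.045,0],"gripper":1}]}}

```text
time_s: 30.05
ee_pos: [0.4353, 0.0324, 0.1993]
orientation: [[1.0, -0.004, 0.001], [-0.004, -1.0, 0.0], [0.001, -0.0, -1.0]]
force: [0.2, -0.9, -0.3]
finger_gap: 0.0005
gripper_force: 0.0
```

Emit:
{"op": "step_arm", "data": {"increments": [{"rotation":[0,0,0],"linear":[-0.013,-0.045,0],"gripper":1},{"rotation":[0,0,0],"linear":[-0.013,-0.045,0],"gripper":1},{"rotation":[0,0,0],"linear":[-0.013,-0.045,0],"gripper":1},{"rotation":[0,0,0],"linear":[-0.012,-0.045,0],"gripper":1},{"rotation":[0,0,0],"linear":[0,-0.045,0],"gripper":1},{"rotation":[0,0,0],"linear":[0,-0.027,-0.03],"gripper":1},{"rotation":[0,0,0],"linear":[0,0,-0.045],"gripper":1},{"rotation":[0,0,0],"linear":[0,0,-0.045],"gripper":1}]}}

```text
time_s: 30.85
ee_pos: [0.3856, -0.2197, 0.0784]
orientation: [[1.0, -0.005, 0.003], [-0.005, -1.0, -0.002], [0.003, 0.002, -1.0]]
force: [1.5, -1.2, -1.3]
finger_gap: 0.0007
gripper_force: 0.0
```

Emit:
{"op": "step_arm", "data": {"increments": [{"rotation":[0,0,0],"linear":[0,0,-0.025],"gripper":1},{"rotation":[0,0,0],"linear":[0,0,0],"gripper":1}]}}

```text
time_s: 31.05
ee_pos: [0.3829, -0.2173, 0.0514]
orientation: [[1.0, -0.002, -0.005], [-0.002, -1.0, 0.002], [-0.005, -0.002, -1.0]]
force: [0.6, 1.1, 0.4]
finger_gap: 0.0006
gripper_force: 0.0
```

Emit:
{"op": "step_arm", "data": {"increments": [{"rotation":[0,0,0],"linear":[0.015,0,0],"gripper":1},{"rotation":[0,0,0],"linear":[0.025,0,0],"gripper":1},{"rotation":[0,0,0],"linear":[0.03,0,0],"gripper":1},{"rotation":[0,0,0],"linear":[0.03,0,0],"gripper":1},{"rotation":[0,0,0],"linear":[0.03,0,0],"gripper":1},{"rotation":[0,0,0],"linear":[0.03,0,0],"gripper":1},{"rotation":[0,0,0],"linear":[0.02,0,0],"gripper":1},{"rotation":[0,0,0],"linear":[0.01,0,0],"gripper":1}]}}

```text
time_s: 31.85
ee_pos: [0.5788, -0.2178, 0.0562]
orientation: [[1.0, -0.001, 0.005], [-0.001, -1.0, -0.001], [0.005, 0.001, -1.0]]
force: [0.3, -0.2, -1.0]
finger_gap: 0.0006
gripper_force: 0.2
```

Emit:
{"op": "step_arm", "data": {"increments": [{"rotation":[0,0,0],"linear":[0.005,0,0],"gripper":1},{"rotation":[0,0,0],"linear":[0.004,0,0],"gripper":1},{"rotation":[0,0,0],"linear":[0,0,0],"gripper":1}]}}

```text
time_s: 32.15
ee_pos: [0.5841, -0.2183, 0.0542]
orientation: [[1.0, -0.002, 0.001], [-0.002, -1.0, -0.0], [0.001, 0.0, -1.0]]
force: [-0.4, 0.4, -0.1]
finger_gap: 0.0005
gripper_force: 0.0
```

Emit:
{"op": "step_arm", "data": {"increments": [{"rotation":[0,0,0],"linear":[0.003,0,0],"gripper":1},{"rotation":[0,0,0],"linear":[0.002,0,0],"gripper":1},{"rotation":[0,0,0],"linear":[0,0,0],"gripper":1},{"rotation":[0,0,0],"linear":[0,0,0],"gripper":1}]}}

```text
time_s: 32.55
ee_pos: [0.5889, -0.2184, 0.0536]
orientation: [[1.0, -0.002, 0.0], [-0.002, -1.0, -0.0], [0.0, 0.0, -1.0]]
force: [-0.0, -0.2, -0.1]
finger_gap: 0.0004
gripper_force: 0.1
```

Emit:
{"op": "step_arm", "data": {"increments": [{"rotation":[0,0,0],"linear":[0.003,0,0],"gripper":1},{"rotation":[0,0,0],"linear":[0.003,0,0],"gripper":1}]}}

```text
time_s: 32.75
ee_pos: [0.5894, -0.2184, 0.053]
orientation: [[1.0, -0.003, -0.01], [-0.003, -1.0, 0.001], [-0.01, -0.001, -1.0]]
force: [-24.9, 1.4, 19.0]
finger_gap: 0.0006
gripper_force: 13.0
```

Emit:
{"op": "step_arm", "data": {"increments": [{"rotation":[0,0,0],"linear":[0,0,0],"gripper":1},{"rotation":[0,0,0],"linear":[0,0,0],"gripper":1}]}}

```text
time_s: 32.95
ee_pos: [0.5893, -0.2184, 0.0528]
orientation: [[1.0, -0.004, -0.01], [-0.004, -1.0, 0.001], [-0.01, -0.001, -1.0]]
force: [-17.5, 2.2, 13.2]
finger_gap: 0.0005
gripper_force: 9.2
```

Drawer is against its stop. Back off, then raise and look.

Emit:
{"op": "step_arm", "data": {"increments": [{"rotation":[0,0,0],"linear":[-0.02,0,0],"gripper":1},{"rotation":[0,0,0],"linear":[-0.04,0,0],"gripper":1},{"rotation":[0,0,0],"linear":[-0.04,0,0],"gripper":1},{"rotation":[0,0,0],"linear":[-0.03,0,0.03],"gripper":1},{"rotation":[0,0,0],"linear":[0,-0.02,0.045],"gripper":1},{"rotation":[0,0,0],"linear":[0,-0.04,0.045],"gripper":1},{"rotation":[0,0,0],"linear":[0,-0.04,0.02],"gripper":1},{"rotation":[0,0,0],"linear":[0,0,0],"gripper":1}]}}

```text
time_s: 33.75
ee_pos: [0.4655, -0.3187, 0.1898]
orientation: [[1.0, -0.009, 0.006], [-0.009, -1.0, -0.007], [0.006, 0.007, -1.0]]
force: [0.4, 0.9, -0.8]
finger_gap: 0.0009
gripper_force: 0.0
```

```bash
python3 - <<'E'
from h import *
s=cam('side');t=cam('top')
cv2.imwrite('pics/c6.png',cv2.convertScaleAbs(np.hstack([cv2.resize(t['color'][120:300,100:440],(480,254)),cv2.resize(s['color'][60:420,100:420],(226,254))]),alpha=1.5))
E
```

```text
(no output)
```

View pics/c6.png

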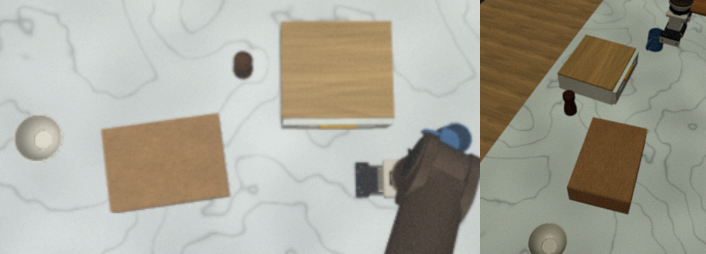

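```bash
python3 -c "
from rig import arm
print(arm.finish_job())"
```

```text
the job is handed in; nothing more can be done
None
```

I moved all four tins from the drawer into the carton, folded the short flaps and then the long ones flat, and pushed the empty drawer shut against its stop. I left the mug, mill and bowl alone and handed the job in at about 34 s; the hand-in gave no verdict.

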